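# Hold the spare-parts box lid at its balance point

## Robot

A 6-joint arm with a two-finger parallel gripper is mounted at the origin on a cart in front of the work surface, level with it; the furniture and walls round the work are solid. World frame = base frame: x ahead of the robot, y to its left, z up, the work surface at z = 0. Lengths are in m, angles in rad, forces in N, time in s.
With the tool pointing down it reaches from about 0.3 to 0.775 m from the base axis. Payload 14.6 kg.
Tool frame: the origin (TCP) lies midway between the tips of the shut fingers; the grasp point (between the pads) lies 19 mm behind it; x points along the fingers, y is the direction in which the jaws open and shut, and the axes are right-handed (so a half turn about x gives the same grasp; the last joint's range is limited). The gripper opens to 94 mm and grips with 3 to 60 N. Pads are 16 mm wide; open, the fingers measure 119 mm over their backs; the gripper's body (75 mm by 177 mm) begins 78 mm behind the grasp point.
Start: joints at [1.044, 0.3, 1.521, -0, 1.321, -0.067], TCP at [0.244, 0.493, 0.177] pointing down, gripper open.
Joint ranges: [-3.03, 3.03], [-0.79, 2.21], [0.23, 2.52], [-1.04, 4.18], [0, 3.07], [-2.55, 2.55]. Speed limits (rad/s): [2.22, 2.22, 2.57, 3.14, 3.14, 3.14].

## Interface

Orientations are given as a rotation vector (axis times angle).
In Python, from cell import sensors, cams, job gives the robot as it stands.
- The arm moves only by the shell command python3 -m crank 'ROWS' [OPENING] [FORCE]. ROWS is text: rows parted by semicolons, each of 6 numbers parted by spaces: the shift along the tool's x, y, z in units of 25 mm (1.0 is 25 mm), then the turn, a rotation vector about the tool's x, y, z in units of 5 degrees (1.0 is 5 degrees). In form: x y z rx ry rz; .... A call has 1 to 20 rows; each row shifts and turns the pose as measured when the row begins, along the tool's axes as they then stand; what a row does not reach is not made up. A row lasts 1/10 s, in which the tool goes at most 50 mm and 8.59 degrees, less where a joint would pass 70% of its speed; a pose out of reach is approached as far as the arm can. A call is refused whole if a number of a shift passes 1 or a number of a turn 1, either way. A call with a gripper value outside its range is refused whole. OPENING is the opening in per cent of the stroke, from 0 (shut) to 100 (fully open), set as the call begins (- or left out, the last holds). The fingers move at their own pace and stop on an object; FORCE is the grip in N (left out, the last holds). Time passes only in rows, so rows that do not move let the fingers close. It gives the time, the measured TCP pose, the force and the opening at its end, in the units of the state.
- sensors.state(): the state, without advancing time (a new reading comes with each control period).
- cams.snapshot(name): name is "scene" or "top" or "wrist"; returns a dict with "color" (420x560x3 uint8, red, green, blue), "range_z" (420x560 float32, m along the optical axis (not along the pixel's ray), 0 where there is no reading), "intrinsics" (3x3 intrinsics, pixels), "R" (3x3) and "t" (3): a world point X has camera coordinates R X + t; the wrist camera has in their place "mount" (4x4, takes a point from camera to tool coordinates, whose origin is the TCP and whose axes are the tool frame's). Camera axes: x right, y down, z forward; pixel columns grow to the right and rows downward; lengths in m; the calibration is good to about 2 mm. The wrist camera is an equidistant fisheye: a pixel r from the principal point sees the ray r / f radians off the axis. A picture is of the moment at which its call begins: read the wrist's pose just before it.
- job.hand_in(): hands the job in, once; it reports no verdict.
The state is a dict: "clock": time; "joint_positions": joint angles; "joint_velocities": joint speeds; "joint_efforts": joint torques, N m; "position": TCP position; "tool_rot": TCP orientation; "contact_force": force on the tool from outside, world axes, zero at the start; "torque": the same for the moment, N m; "width": opening from 0.0 (shut) to 1.0 (fully open).
Only numpy, scipy, OpenCV 4.12 (cv2) and the standard library are available. Lean on these libraries where they do the work, as an engineer would, in place of code of your own. Each camera call takes 0.05 s, during which the arm holds its last target.

## Task

I need both hands to get the seal ring out of the spare-parts box, and its lid has no stay. First lift the black power adapter off the shut lid and set it down gently, flat on the free table beside the box; then take the lid by its black handle, swing it up smoothly to its balance point, almost upright, where its weight stands over the hinge and it wants to fall neither shut nor over the back, and finish holding it still there by the handle, without letting go. Do not let the lid slam or go over the back, do not drop or tip the adapter, and leave everything else on the table alone.

Things in the scene. Friction and masses are not known exactly. Their poses are not given: they have to be found in the camera images.
- lid_angle (a joint): angle of the box lid, rad: 0 shut (level), grows as it opens upward, stop at 1.92 (over the back). Lid and handle balance at 1.485 (85 degrees, the plate leaning 5 degrees to the box's front): below that the weight (0.26 kg, centre 89 mm from the hinge) pulls it shut, above it over the back. Plain hinge: 0.02 N m friction, slight damping, no spring, no stay.
- parts_box: grey stainless box, 161 (x) x 226 (y) x 79 mm high, fixed to the table. Origin at the centre of its underside; x points from its front (robot side) to the hinge side at the back, y to its left, z up. The 2 mm lid plate covers the whole top; shut, its upper face is 77.5 mm above the table.
- lid_hinge (a point): point on the hinge line of the lid, half-way along it: 77 mm behind the box's centre and 76 mm above the table; the axis runs along the box's y axis.
- handle_grip (a point): middle of the handle's bar, 117.5 mm above the table when shut; it moves and turns with the lid (x from front edge to hinge along the plate, y along the bar, z out of the lid's outer face). The round bar can turn between the fingers.
- parts_box_lid: the lid with its black bow handle screwed on near the lid's front edge: round bar 11 mm thick along the box's y axis, 128 mm from the hinge axis along the plate and 40 mm clear of its outer face (41.5 mm off the hinge axis); 64 mm of straight bar between two feet 88 mm apart. Plate edge 23 mm, lip 33 mm beyond it. Origin at the box's origin when shut.
- adapter_center (a point): centre (17 mm above its underside) of the black power adapter, a box 51 (x) x 86 (y) x 34 mm, 0.19 kg, lying on the shut lid behind the handle; x along its short side, y along its long side, z up.
- adapter: the same adapter; origin at the centre of its underside.
- seed_jar: bystander: clear jar of seeds with a green cap, 95 mm across, 137 mm high, standing behind the box; origin under its centre.
- label_roll: bystander: white roll of labels, 80 mm across, 40 mm high, lying to the right of the box; origin under its centre.
- tape_roll: bystander: buff roll of tape, 94 mm across, 19 mm high, at the right; origin under its centre.
- dial_scale: bystander: dial scale with a round pan, 236 mm across, 210 mm high, fixed, at the back left; origin under its centre. The table between the box's left side, the scale and the gourd at the near left (0.25 to 0.35 m left of the robot's centre line, 0.40 to 0.50 m ahead of it) is free.
Not all that is in view belongs to the job. What is shaped like the adapter but red or white is not meant.

How it is judged:
By the outcome, as a careful person would: the job done as asked, in the order asked, and still so for the second after the job is handed in, while the arm keeps its last pose, push and grip.
It also fails if it takes over 58 s, if anything falls off the work surface, if the arm or the gripper's body presses on something with over 40 N, if the wrist force passes 120 N, or if a joint passes its speed limit or range.

## Working session

There is one attempt and no reset: what is moved stays moved. The work goes in short steps, Python scripts to look and compute and a shell command to move; the robot and the scene stay as the last step left them, time stands still between calls to the robot, and variables do not carry over. Pictures are saved under pics/ and viewed, and the job is handed in when it is done.

```bash
ls; mkdir -p pics; python3 - <<'E'
from cell import sensors,cams
import cv2
print(sensors.state())
for n in ["scene","top","wrist"]:
    s=cams.snapshot(n); cv2.imwrite(f"pics/{n}0.png",s["color"][:,:,::-1]); print(n,s["intrinsics"],s.get("R"),s.get("t"),s.get("mount"))
    import pickle; pickle.dump(s,open(f"{n}0.pkl","wb"))
E
```

```text
pics
{'clock': 0.0, 'joint_positions': array([ 1.04436861e+00,  3.00470721e-01,  1.52157017e+00,  3.13636784e-05,
        1.32069417e+00, -6.65993603e-02]), 'joint_velocities': array([-0.00063989, -0.00180173, -0.00199175, -0.00158786,  0.00017606,
       -0.00019509]), 'joint_efforts': array([ 1.46060679e-04, -5.31794214e+01, -3.52752256e+01,  7.08879204e-02,
        2.41916638e-02, -5.03516742e-05]), 'position': array([0.24393578, 0.49262374, 0.17679117]), 'tool_rot': array([ 0.35973817,  1.54091859, -0.36145284]), 'contact_force': array([0.20568928, 0.36687713, 0.47140396]), 'torque': array([-0.02001842, -0.00485419, -0.00926996]), 'width': 1.0021494550191892}
scene [[379.34129051   0.         279.42796443]
 [  0.         379.34129051 206.33757178]
 [  0.           0.           1.        ]] [[ 0.84923151 -0.52766752  0.01930885]
 [-0.29822834 -0.50950589 -0.80713296]
 [ 0.43573582  0.6796843  -0.59005386]] [-0.51349904  0.23152812  0.88656702] None
top [[521.91760684   0.         271.52686763]
 [  0.         521.91760684 211.20890051]
 [  0.           0.           1.        ]] [[-0.02345867 -0.99948963  0.02168356]
 [-0.99489497  0.0212104  -0.09866158]
 [ 0.09815131 -0.02388734 -0.99488477]] [-0.05036019  0.59740826  1.63991817] None
wrist [[325.1922621    0.         275.9351718 ]
 [  0.         325.1922621  210.61822218]
 [  0.           0.           1.        ]] None None [[-3.92542401e-04 -2.45309062e-01  9.69444846e-01 -2.07760594e-01]
 [ 9.99999901e-01 -2.97888806e-04  3.29536579e-04  1.02896022e-03]
 [ 2.07948459e-04  9.69444880e-01  2.45309154e-01 -7.09666865e-02]
 [ 0.00000000e+00  0.00000000e+00  0.00000000e+00  1.00000000e+00]]
```

View pics/scene0.png

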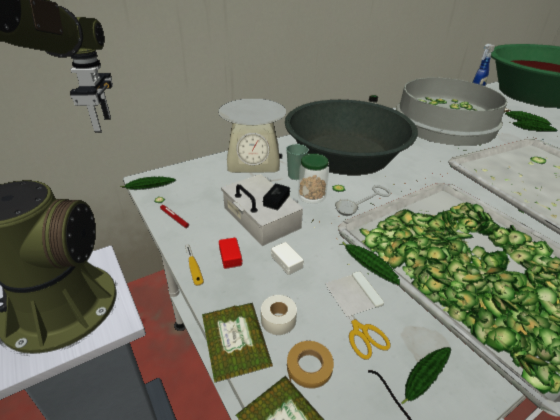

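View pics/top0.png

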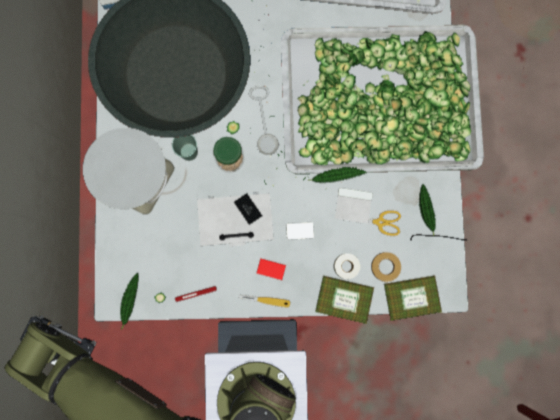

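View pics/wrist0.png

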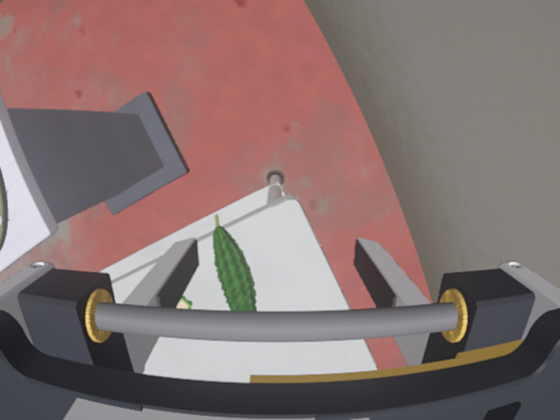

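Scene: the box spans about x 198–272, y 193–245 in the top view, with the handle bar from (222,237) to (251,236). The black adapter is at (248,208), turned relative to the box. Now I'll measure these.

```bash
cat > h.py <<'E'
import numpy as np,cv2,pickle
def ray(s,u,v):
    K=s["intrinsics"];d=np.array([(u-K[0,2])/K[0,0],(v-K[1,2])/K[1,1],1.]);R=s["R"];return -R.T@s["t"],R.T@d
def onplane(s,u,v,z):
    o,d=ray(s,u,v);return o+d*(z-o[2])/d[2]
def depthpt(s,u,v):
    o,d=ray(s,u,v);return o+d*s["range_z"][int(v),int(u)]
def masks(s,roi,thr=60):
    x0,y0,x1,y1=roi;g=s["color"].max(2);m=np.zeros(g.shape,np.uint8);m[y0:y1,x0:x1]=(g[y0:y1,x0:x1]<thr)*255
    return m
E
python3 - <<'E'
from h import *
s=pickle.load(open("top0.pkl","rb"))
m=masks(s,(195,190,275,248),70)
for c in cv2.findContours(m,0,2)[0]:
    if cv2.contourArea(c)<15: continue
    r=cv2.minAreaRect(c);print(cv2.contourArea(c),r)
    u,v=r[0]
    z=.1115 if cv2.contourArea(c)>150 else .1175
    print(onplane(s,u,v,z),depthpt(s,u,v))
    P=np.array([onplane(s,*p,z)[:2] for p in cv2.boxPoints(r)]);print(P.round(4));print(np.linalg.norm(P[1]-P[0]),np.linalg.norm(P[2]-P[1]),np.degrees(np.arctan2(*(P[1]-P[0])[::-1])))
# box outline: by depth height
H,W=s["range_z"].shape
vv,uu=np.mgrid[0:H,0:W];K=s["intrinsics"];Z=s["range_z"]
C=np.stack([(uu-K[0,2])/K[0,0]*Z,(vv-K[1,2])/K[1,1]*Z,Z],-1);X=(C-s["t"])@s["R"]
b=((X[...,2]>.06)&(X[...,2]<.095)&(Z>0)).astype(np.uint8);b[:190]=0;b[248:]=0;b[:,:195]=0;b[:,276:]=0
b=cv2.morphologyEx(b,cv2.MORPH_CLOSE,np.ones((25,25)))
c=max(cv2.findContours(b,0,2)[0],key=cv2.contourArea);r=cv2.minAreaRect(c);print("box",r)
P=np.array([onplane(s,*p,.0775)[:2] for p in cv2.boxPoints(r)]);print(P.round(4),P.mean(0),np.linalg.norm(P[1]-P[0]),np.linalg.norm(P[2]-P[1]),np.degrees(np.arctan2(*(P[1]-P[0])[::-1])))
print("heights", [X[v,u].round(3) for u,v in [(248,208),(236,236),(215,215),(230,225)]])
# free area heights at x .4-.5 y .25-.35
mm=(X[...,0]>.36)&(X[...,0]<.56)&(X[...,1]>.16)&(X[...,1]<.38)&(X[...,2]>.006);print("free-area tall px:",[X[p[0],p[1]].round(3) for p in np.argwhere(mm)[::15]])
cv2.imwrite("pics/crop.png",cv2.resize(s["color"][170:320,90:290,::-1],None,fx=4,fy=4,interpolation=2))
E
```

```text
45.5 ((236.03138732910156, 235.92359924316406), (4.062942981719971, 32.28193283081055), 85.76361083984375)
[0.51498214 0.04707216 0.1175    ] [0.51459548 0.04674091 0.12485371]
[[ 0.5186  0.0959]
 [ 0.5236 -0.0011]
 [ 0.5114 -0.0018]
 [ 0.5064  0.0951]]
0.09713639829820506 0.012259393012412868 -87.02976407845811
362.0 ((247.60401916503906, 208.4280242919922), (26.563127517700195, 14.799457550048828), 55.304847717285156)
[0.59814818 0.01079387 0.1115    ] [0.5979455  0.01075158 0.11342999]
[[ 0.6196  0.0519]
 [ 0.6446  0.0144]
 [ 0.5768 -0.0302]
 [ 0.5519  0.0072]]
0.04510188508450915 0.08124202303864309 -56.202280941185926
box ((234.7275848388672, 219.73104858398438), (51.57124328613281, 73.2461166381836), 85.2363510131836)
[[ 0.6406  0.1708]
 [ 0.655  -0.0564]
 [ 0.4945 -0.066 ]
 [ 0.4809  0.1591]] [0.56775231 0.05185519] 0.22767009261513904 0.16073156147517312 -86.36895656179203
heights [array([0.6  , 0.01 , 0.108]), array([0.514, 0.047, 0.127]), array([0.583, 0.112, 0.083]), array([0.552, 0.067, 0.071])]
free-area tall px: [array([0.56 , 0.163, 0.074]), array([0.553, 0.328, 0.006]), array([0.538, 0.163, 0.074]), array([0.533, 0.194, 0.006]), array([0.524, 0.229, 0.007]), array([0.51 , 0.171, 0.008]), array([0.5  , 0.28 , 0.006]), array([0.489, 0.357, 0.007]), array([0.475, 0.328, 0.006]), array([0.467, 0.231, 0.014]), array([0.454, 0.232, 0.01 ]), array([0.443, 0.162, 0.007]), array([0.428, 0.223, 0.006]), array([0.419, 0.223, 0.007]), array([0.406, 0.236, 0.007]), array([0.402, 0.325, 0.008]), array([0.397, 0.367, 0.029]), array([0.394, 0.363, 0.02 ]), array([0.388, 0.375, 0.035]), array([0.384, 0.364, 0.016]), array([0.381, 0.35 , 0.007]), array([0.375, 0.367, 0.018]), array([0.369, 0.368, 0.027]), array([0.363, 0.258, 0.008])]
```

View pics/crop.png

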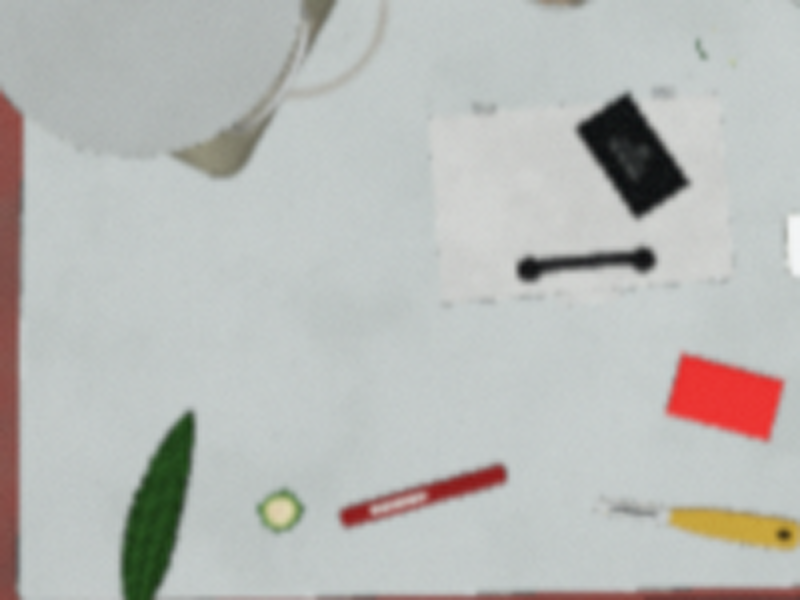

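```bash
python3 - <<'E'
from h import *
from scipy.spatial.transform import Rotation as Ro
from cell import sensors
s=pickle.load(open("top0.pkl","rb"));c=pickle.load(open("scene0.pkl","rb"))
# jar cap
hsv=cv2.cvtColor(s["color"],cv2.COLOR_RGB2HSV)
print("jar",onplane(s,228.5,152,.137)); print("scale pan",onplane(s,125,168,.21), depthpt(s,125,168))
print("pen end",onplane(s,215,289,.005),"gourd tip",onplane(s,137,273,.01))
# scene view cross check
m=masks(c,(225,175,300,240),60)
for k in cv2.findContours(m,0,2)[0]:
    if cv2.contourArea(k)<15: continue
    M=cv2.moments(k);u,v=M["m10"]/M["m00"],M["m01"]/M["m00"];print(cv2.contourArea(k),u,v,cv2.boundingRect(k),depthpt(c,u,v))
def proj(p):
    q=c["R"]@np.array(p)+c["t"];K=c["intrinsics"];return (K@q/q[2])[:2]
ax=np.array([.833,.553,0])*.043;sx=np.array([.553,-.833,0])*.0255
o=np.array([.598,.0108,.1115])
img=c["color"][:,:,::-1].copy();img=cv2.resize(img[160:250,210:310],None,fx=6,fy=6,interpolation=2)
def dot(p,col):
    a=(proj(p)-[210,160])*6+3;cv2.circle(img,tuple(int(x) for x in a),3,col,-1)
for a in(-1,1):
  for b in(-1,1):
    dot(o+a*ax+b*sx,(0,0,255))
th=np.radians(3.4);bx=np.array([np.cos(th),np.sin(th),0]);by=np.array([-bx[1],bx[0],0]);bc=np.array([.5678,.0519,0])
h=bc-.051*bx+[0,0,.1175];dot(h,(0,255,0));dot(h+.032*by,(0,255,0));dot(h-.032*by,(0,255,0))
for a in(-1,1):
  for b in(-1,1): dot(bc+a*.0805*bx+b*.113*by+[0,0,.0775],(255,0,0))
cv2.imwrite("pics/chk.png",img)
st=sensors.state();R=Ro.from_rotvec(st["tool_rot"]).as_matrix();print(R.round(3))
E
```

```text
jar [0.76814043 0.06467033 0.137     ]
scale pan [0.71143152 0.35664536 0.21      ] [0.71486687 0.36132662 0.1917714 ]
pen end [0.35289089 0.1220422  0.005     ] gourd tip [0.40963872 0.36866152 0.01      ]
101.5 245.79310344827587 196.1231527093596 (235, 185, 22, 27) [0.53519804 0.08085869 0.07575815]
416.5 275.8171268507403 196.19847939175668 (263, 184, 27, 26) [ 0.58642328 -0.00598502  0.10949854]
[[-0.     0.444  0.896]
 [-0.001  0.896 -0.444]
 [-1.    -0.001 -0.   ]]
```

View pics/chk.png

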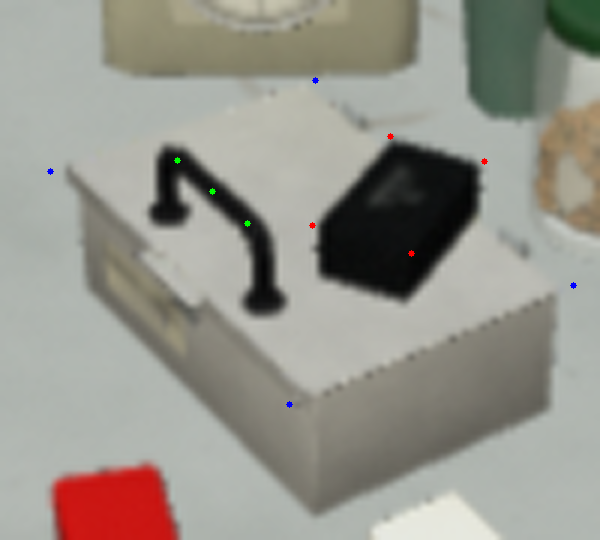

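```bash
cat >> h.py <<'E'
from scipy.spatial.transform import Rotation as Ro
def rem(target,yaw=None):
    """remaining shift (units of 25mm) in tool axes to put the TCP at target; turn to tool-down w/ jaw yaw deg"""
    from cell import sensors
    st=sensors.state();R=Ro.from_rotvec(st["tool_rot"]).as_matrix()
    print("t",round(st["clock"],2),"pos",st["position"].round(4),"yaw",np.degrees(np.arctan2(R[1,1],R[0,1])).round(2),"down",R[:,0].round(3),"F",st["contact_force"].round(2),"w",round(st["width"],3))
    d=R.T@(np.array(target)-st["position"])/.025
    print("shift units",d.round(2))
    if yaw is not None:
        a=np.radians(yaw);y=np.array([np.cos(a),np.sin(a),0]);x=np.array([0,0,-1.]);G=np.stack([x,y,np.cross(x,y)],1)
        print("turn units",(np.degrees(Ro.from_matrix(R.T@G).as_rotvec())/5).round(2))
        print("shift units after turn",(G.T@(np.array(target)-st["position"])/.025).round(2))
E
python3 -m crank '-1 0 0 -1 0 0;-1 0 0 -1 0 0;0 0 0 -1 0 0;0 0 0 -1 0 0;0 0 0 -1 0 0;0 0 0 -1 0 0;0 0 0 -1 0 0;0 0 0 -1 0 0;0 0 0 -1 0 0;0 0 0 -1 0 0;0 0 0 -1 0 0;0 0 0 -1 0 0' 80 20
python3 -c "
from h import *
rem([.598,.0108,.20],123.6)"
```

```text
clock: 1.35
position: [0.2432, 0.4915, 0.2259]
tool_rot: [-0.497, 1.52, 0.489]
contact_force: [0.4, 0.4, -0.6]
width: 0.799
t 1.35 pos [0.2432 0.4915 0.2259] yaw 126.02 down [-0.004 -0.006 -1.   ] F [ 0.39  0.38 -0.55] w 0.799
shift units [  1.11 -23.89   0.18]
turn units [ 0.48 -0.08  0.04]
shift units after turn [  1.04 -23.87   1.18]
```

```bash

python3 -m crank '0 -0.5 0 0.5 0 0;0 -1 0.05 0 0 0;0 -1 0.05 0 0 0;0 -1 0.05 0 0 0;0 -1 0.05 0 0 0;0 -1 0.05 0 0 0;0 -1 0.05 0 0 0;0 -1 0.05 0 0 0;0 -1 0.05 0 0 0;0 -1 0.05 0 0 0;0 -1 0.05 0 0 0;0 -1 0.05 0 0 0;0 -1 0.05 0 0 0;0 -1 0.05 0 0 0;0 -1 0.05 0 0 0;0 -1 0.05 0 0 0;0 -1 0.05 0 0 0;0 -1 0.05 0 0 0;0 -1 0.05 0 0 0;0 -1 0.05 0 0 0'
python3 -c "
from h import *
rem([.598,.0108,.20],123.6)"
```

```text
clock: 3.35
position: [0.5225, 0.0553, 0.2258]
tool_rot: [-0.386, 1.546, 0.372]
contact_force: [0.6, -0.4, -0.3]
width: 0.8
t 3.35 pos [0.5225 0.0553 0.2258] yaw 117.65 down [-0.006 -0.011 -1.   ] F [ 0.56 -0.43 -0.32] w 0.8
shift units [ 1.03 -2.97  1.86]
turn units [-1.19 -0.12  0.07]
shift units after turn [ 1.03 -3.16  1.53]
```

```bash

python3 -m crank '0 -0.75 0.4 -0.6 0 0;0 -0.8 0.4 -0.6 0 0;0 -0.8 0.4 0 0 0;0 -0.8 0.3 0 0 0;0 0 0 0 0 0'
python3 -c "
from h import *
rem([.598,.0108,.15],123.6)"
python3 - <<'E'
from cell import cams
import cv2,pickle
for n in ["wrist","top"]:
    s=cams.snapshot(n);cv2.imwrite(f"pics/{n}1.png",s["color"][:,:,::-1]);pickle.dump(s,open(n+"1.pkl","wb"))
E
```

```text
clock: 3.85
position: [0.5967, -0.002, 0.2249]
tool_rot: [-0.447, 1.537, 0.433]
contact_force: [-0.7, -0.2, 0.1]
width: 0.798
t 3.85 pos [ 0.5967 -0.002   0.2249] yaw 122.14 down [-0.008 -0.011 -1.   ] F [-0.67 -0.19  0.1 ] w 0.798
shift units [2.99 0.42 0.35]
turn units [-0.29 -0.15  0.06]
shift units after turn [3.   0.4  0.33]
```

View pics/wrist1.png

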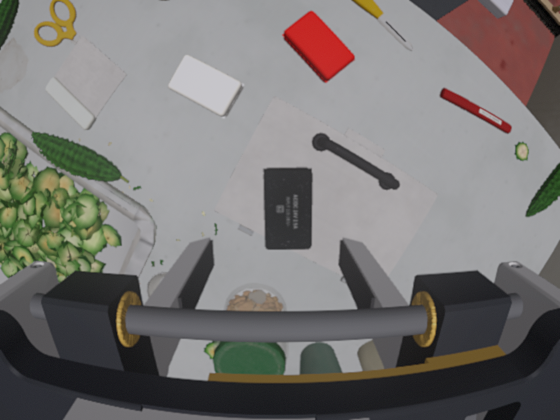

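The wrist view shows the adapter at about (288,208), its sides parallel to the fingers. I'll refine its position from this view.

```bash
cat >> h.py <<'E'
def wray(s,st,u,v):
    K=s["intrinsics"];a=u-K[0,2];b=v-K[1,2];r=np.hypot(a,b);t=r/K[0,0]
    d=np.array([a/r*np.sin(t),b/r*np.sin(t),np.cos(t)]);T=s["mount"];R=Ro.from_rotvec(st["tool_rot"]).as_matrix()
    return st["position"]+R@T[:3,3],R@(T[:3,:3]@d)
def wplane(s,st,u,v,z):
    o,d=wray(s,st,u,v);return o+d*(z-o[2])/d[2]
E
python3 - <<'E'
from h import *
from cell import sensors
s=pickle.load(open("wrist1.pkl","rb"));st=sensors.state()
m=masks(s,(250,155,325,260),60);m2=masks(s,(305,125,410,195),75)
for mm,z in((m,.1115),(m2,.1175)):
    k=max(cv2.findContours(mm,0,2)[0],key=cv2.contourArea);r=cv2.minAreaRect(k);print(cv2.contourArea(k),r)
    P=np.array([wplane(s,st,*p,z) for p in cv2.boxPoints(r)]);c=P.mean(0)
    for i in(0,1): 
        e=P[i+1]-P[i];print(np.linalg.norm(e).round(4),np.degrees(np.arctan2(e[1],e[0])).round(1))
    print(c)
E
```

```text
3485.0 ((287.5, 208.5), (79.0, 45.0), 90.0)
0.0449 122.5
0.0834 33.7
[0.59680451 0.01433064 0.1115    ]
920.5 ((355.4286193847656, 162.1226348876953), (97.60823822021484, 16.265892028808594), 30.20323944091797)
0.0159 -177.3
0.101 94.7
[0.5180645  0.04618057 0.1175    ]
```

```bash

python3 -m crank '0.8 0.3 0.2 -0.25 -0.15 0.06;0.8 0.25 0.1 0 0 0;0.8 0 0 0 0 0;0 0 0 0 0 0'
python3 -c "
from h import *
rem([.5975,.0125,.084],123)"
```

```text
clock: 4.35
position: [0.5917, 0.0167, 0.165]
tool_rot: [-0.453, 1.52, 0.454]
contact_force: [-0.1, 0.3, -0.5]
width: 0.797
t 4.35 pos [0.5917 0.0167 0.165 ] yaw 123.2 down [ 0.002  0.001 -1.   ] F [-0.14  0.34 -0.54] w 0.797
shift units [ 3.24 -0.27  0.09]
turn units [0.04 0.03 0.  ]
shift units after turn [ 3.24 -0.27  0.1 ]
```

```bash

python3 -m crank '0.6 -0.25 0.1 0 0 0;0.6 0 0 0 0 0;0.6 0 0 0 0 0;0 0 0 0 0 0'
python3 -c "
from h import *
rem([.5975,.0125,.084],123)"
```

```text
clock: 4.75
position: [0.5984, 0.0127, 0.1206]
tool_rot: [-0.452, 1.516, 0.451]
contact_force: [-0.3, -0.3, -0.0]
width: 0.797
t 4.75 pos [0.5984 0.0127 0.1206] yaw 123.05 down [ 0.007  0.001 -1.   ] F [-0.28 -0.26 -0.02] w 0.797
shift units [ 1.46  0.02 -0.04]
turn units [0.01 0.07 0.03]
shift units after turn [ 1.46  0.01 -0.03]
```

```bash

python3 -m crank '0.5 0 0 0 0 0;0.5 0 0 0 0 0;0.45 0 0 0 0 0;0 0 0 0 0 0'
python3 -c "
from h import *
rem([.5975,.0125,.084],123)"
```

```text
clock: 5.15
position: [0.5995, 0.0123, 0.083]
tool_rot: [-0.452, 1.514, 0.449]
contact_force: [0.4, 0.5, -0.3]
width: 0.799
t 5.15 pos [0.5995 0.0123 0.083 ] yaw 122.99 down [ 0.009  0.001 -1.   ] F [ 0.44  0.48 -0.34] w 0.799
shift units [-0.04  0.05 -0.06]
turn units [-0.    0.09  0.05]
shift units after turn [-0.04  0.05 -0.06]
```

```bash

python3 -m crank '0 0 0 0 0 0;0 0 0 0 0 0;0 0 0 0 0 0;0 0 0 0 0 0;0 0 0 0 0 0;0 0 0 0 0 0' 30 20
python3 -c "
from h import *
rem([.5975,.0125,.084],123)"
python3 - <<'E'
from cell import cams
import cv2
s=cams.snapshot("wrist");cv2.imwrite(f"pics/wrist2.png",s["color"][:,:,::-1])
E
```

```text
clock: 5.75
position: [0.6002, 0.0124, 0.0844]
tool_rot: [-0.452, 1.512, 0.449]
contact_force: [-0.3, 0.2, -0.0]
width: 0.328
t 5.75 pos [0.6002 0.0124 0.0844] yaw 123.0 down [ 0.011  0.001 -1.   ] F [-0.32  0.17 -0.03] w 0.328
shift units [ 0.02  0.06 -0.09]
turn units [-0.    0.11  0.06]
shift units after turn [ 0.02  0.06 -0.09]
```

View pics/wrist2.png

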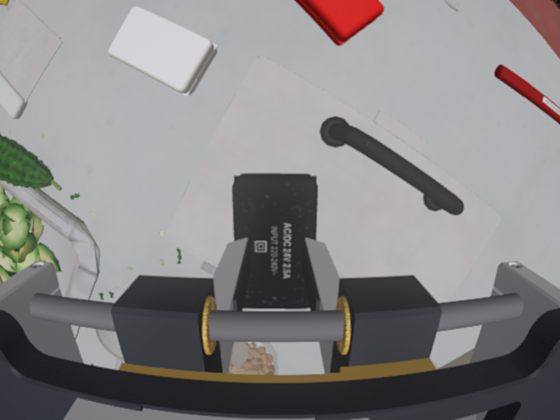

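```bash

python3 -m crank '0 0 0 0 0 0;0 0 0 0 0 0' 20 20;python3 -m crank '0 0 0 0 0 0;0 0 0 0 0 0'
python3 - <<'E'
from cell import cams
import cv2
s=cams.snapshot("wrist");cv2.imwrite(f"pics/wrist3.png",s["color"][:,:,::-1])
E
```

```text
clock: 6.0
position: [0.6003, 0.0124, 0.0845]
tool_rot: [-0.452, 1.512, 0.449]
contact_force: [0.0, -0.2, -0.6]
width: 0.208
clock: 6.2
position: [0.6003, 0.0124, 0.0845]
tool_rot: [-0.452, 1.512, 0.449]
contact_force: [0.7, 0.5, -0.5]
width: 0.199
```

View pics/wrist3.png

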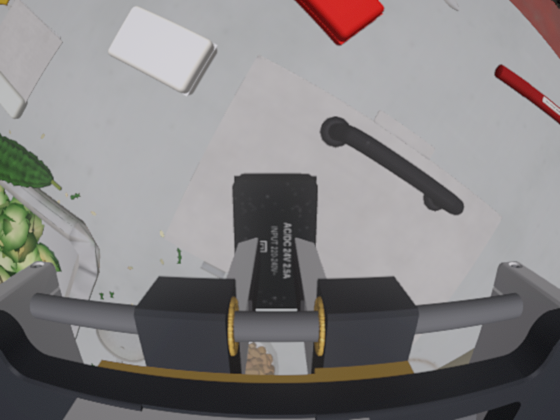

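```bash

python3 - <<'E'
from h import *
from cell import cams,sensors
st=sensors.state();s=cams.snapshot("wrist");pickle.dump(s,open("wrist3.pkl","wb"))
T=s["mount"];R=Ro.from_rotvec(st["tool_rot"]).as_matrix()
for u,v in [(275,190),(245,190),(275,230),(290,225),(275,290),(245,245),(305,245),(240,280),(315,280),(312,260),(400,230),(200,220),(337,130)]:
    o,d=wray(s,st,u,v);K=s["intrinsics"];t=np.hypot(u-K[0,2],v-K[1,2])/K[0,0]
    L=s["range_z"][v,u]/np.cos(t);X=o+d*L
    print((u,v),"z",s["range_z"][v,u].round(4),"world",X.round(4),"tool",(R.T@(X-st["position"])).round(4))
E
```

```text
(275, 190) z 0.1824 world [ 0.5694 -0.0076  0.1122] tool [-0.0281 -0.0001 -0.0365]
(245, 190) z 0.1831 world [ 0.5787 -0.0218  0.1116] tool [-0.0274 -0.017  -0.0364]
(275, 230) z 0.1882 world [0.5891 0.0052 0.1125] tool [-0.0281 -0.0001 -0.013 ]
(290, 225) z 0.1869 world [0.5817 0.0107 0.1129] tool [-0.0287  0.0086 -0.0162]
(275, 290) z 0.1995 world [0.6227 0.027  0.1114] tool [-0.0266 -0.0001  0.027 ]
(245, 245) z 0.177 world [ 0.6018 -0.006   0.1253] tool [-0.0408 -0.0165 -0.0084]
(305, 245) z 0.1777 world [0.5841 0.0217 0.1245] tool [-0.0402  0.0164 -0.0081]
(240, 280) z 0.1352 world [ 0.6003 -0.0047  0.1685] tool [-0.084  -0.0148 -0.0084]
(315, 280) z 0.1366 world [0.5835 0.0225 0.167 ] tool [-0.0827  0.0172 -0.0078]
(312, 260) z 0.157 world [0.5829 0.023  0.1459] tool [-0.0615  0.0181 -0.0082]
(400, 230) z 0.2255 world [0.55   0.0882 0.0768] tool [ 0.0072  0.0911 -0.001 ]
(200, 220) z 0.2232 world [ 0.6215 -0.0366  0.0776] tool [ 0.0071 -0.0526 -0.0089]
(337, 130) z 0.1768 world [0.5219 0.0031 0.1089] tool [-0.0253  0.0348 -0.0706]
```

```bash

python3 - <<'E'
from h import *
from cell import sensors
s=pickle.load(open("wrist3.pkl","rb"));st=sensors.state()
cv2.imwrite("pics/z3.png",cv2.resize(s["color"][160:330,190:360,::-1],None,fx=3.5,fy=3.5,interpolation=2))
R=Ro.from_rotvec(st["tool_rot"]).as_matrix();K=s["intrinsics"]
for u in (240,244,248,252,256,296,300,304,308):
    out=[]
    for v in range(226,262,4):
        o,d=wray(s,st,u,v);t=np.hypot(u-K[0,2],v-K[1,2])/K[0,0];X=o+d*s["range_z"][v,u]/np.cos(t);q=R.T@(X-st["position"])
        out.append(tuple((q*1000).round().astype(int).tolist()))
    print(u,out)
E
```

```text
240 [(-26, -21, -15), (-28, -20, -13), (-28, -21, -10), (-28, -21, -8), (-26, -21, -5), (-43, -19, -9), (-48, -18, -8), (-53, -18, -8), (-59, -17, -8)]
244 [(-28, -18, -15), (-27, -18, -13), (-28, -18, -11), (-27, -18, -8), (-36, -17, -8), (-43, -17, -9), (-49, -16, -8), (-55, -16, -9), (-59, -15, -8)]
248 [(-27, -16, -15), (-27, -16, -13), (-29, -16, -11), (-28, -16, -8), (-37, -15, -9), (-42, -15, -8), (-48, -14, -8), (-54, -14, -8), (-60, -13, -9)]
252 [(-28, -13, -15), (-28, -13, -13), (-27, -14, -10), (-27, -14, -8), (-36, -13, -9), (-42, -13, -8), (-49, -12, -9), (-54, -12, -8), (-59, -11, -8)]
256 [(-28, -11, -15), (-28, -11, -13), (-28, -11, -11), (-29, -11, -8), (-36, -11, -9), (-42, -10, -8), (-46, -10, -7), (-50, -10, -7), (-56, -10, -7)]
296 [(-28, 12, -15), (-26, 12, -12), (-28, 12, -11), (-28, 12, -8), (-35, 12, -8), (-43, 11, -9), (-44, 11, -7), (-50, 11, -7), (-55, 11, -7)]
300 [(-28, 14, -15), (-27, 15, -13), (-29, 14, -11), (-27, 15, -8), (-37, 14, -9), (-43, 14, -8), (-49, 13, -9), (-53, 13, -8), (-59, 12, -8)]
304 [(-29, 17, -16), (-27, 17, -13), (-28, 17, -10), (-27, 17, -8), (-36, 16, -8), (-43, 16, -9), (-48, 15, -8), (-55, 15, -9), (-58, 14, -8)]
308 [(-27, 19, -15), (-27, 19, -13), (-27, 19, -10), (-27, 19, -8), (-36, 19, -8), (-43, 18, -9), (-47, 17, -8), (-53, 17, -8), (-59, 16, -8)]
```

View pics/z3.png

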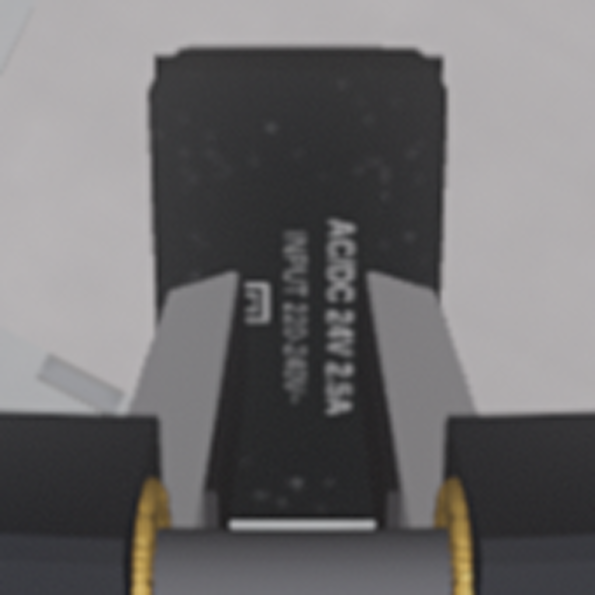

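```bash

python3 - <<'E'
from h import *
for f,us in(("wrist0",(180,188,196,360,368)),("wrist1",(195,203,210,345,353)),):
    s=pickle.load(open(f+".pkl","rb"));K=s["intrinsics"];T=s["mount"]
    for u in us:
        out=[]
        for v in range(232,262,3):
            a=u-K[0,2];b=v-K[1,2];r=np.hypot(a,b);t=r/K[0,0];d=np.array([a/r*np.sin(t),b/r*np.sin(t),np.cos(t)])
            q=T[:3,:3]@(d*s["range_z"][v,u]/np.cos(t))+T[:3,3];out.append(tuple((q*1000).round().astype(int).tolist()))
        print(f,u,out)
E
```

```text
wrist0 180 [(769, -310, 248), (767, -311, 258), (767, -312, 268), (-37, -54, -10), (-41, -53, -10), (-45, -52, -9), (-50, -50, -9), (-54, -49, -9), (-60, -47, -10), (-60, -48, -8)]
wrist0 188 [(769, -283, 248), (769, -284, 258), (-30, -51, -9), (-36, -49, -10), (-40, -48, -9), (-44, -47, -9), (-48, -46, -9), (-49, -46, -7), (-50, -46, -6), (-51, -46, -5)]
wrist0 196 [(767, -256, 246), (764, -256, 256), (202, -107, 71), (-30, -46, -7), (-30, -46, -6), (-31, -46, -4), (-32, -46, -3), (-34, -46, -2), (-35, -46, 0), (-35, -46, 2)]
wrist0 360 [(997, 336, 322), (996, 337, 334), (-32, 50, -10), (-35, 50, -9), (-37, 49, -8), (-42, 48, -8), (-43, 48, -7), (-42, 48, -5), (-42, 48, -3), (-43, 48, -1)]
wrist0 368 [(997, 370, 322), (998, 371, 335), (998, 372, 348), (-36, 54, -9), (-41, 53, -9), (-45, 52, -9), (-49, 51, -9), (-54, 49, -9), (-54, 49, -7), (-60, 48, -8)]
wrist1 195 [(222, -114, 70), (225, -115, 75), (224, -115, 80), (-36, -46, -9), (-41, -45, -9), (-45, -44, -8), (-49, -43, -8), (-54, -41, -9), (-58, -41, -9), (-61, -40, -8)]
wrist1 203 [(223, -103, 70), (222, -103, 74), (224, -103, 80), (-35, -41, -8), (-41, -40, -9), (-45, -39, -9), (-48, -39, -8), (-50, -38, -7), (-53, -38, -7), (-55, -37, -5)]
wrist1 210 [(225, -93, 71), (224, -93, 75), (-30, -38, -9), (-31, -38, -7), (-35, -37, -7), (-37, -37, -6), (-38, -37, -4), (-39, -37, -3), (-39, -37, -1), (-37, -37, 2)]
wrist1 345 [(145, 81, 45), (145, 81, 48), (-30, 41, -8), (-35, 40, -9), (-37, 40, -7), (-42, 39, -7), (-45, 38, -7), (-46, 38, -5), (-46, 38, -3), (-46, 38, -2)]
wrist1 353 [(145, 90, 45), (147, 91, 49), (145, 91, 52), (-37, 44, -9), (-41, 43, -9), (-208, 0, -70), (-50, 41, -9), (-54, 40, -8), (-58, 40, -8), (-59, 39, -7)]
```

The fingers have not gripped anything. They closed to 20% with no resistance. The wrist depth puts the visible fingertips about 29 mm behind the reported TCP (tool x ≈ −0.030), so they are just above the adapter's top. I'll reopen, go down in small steps watching the force, and grip lower.

```bash

python3 -m crank '-0.2 0.05 -0.08 0 0.1 0.05;0 0 0 0 0 0;0 0 0 0 0 0;0 0 0 0 0 0;0 0 0 0 0 0' 80 20
python3 -m crank '0.3 0 0 0 0 0;0.3 0 0 0 0 0;0 0 0 0 0 0'
python3 -c "
from h import *
rem([.5980,.0125,.058],123)"
```

```text
clock: 6.8
position: [0.5977, 0.0124, 0.0901]
tool_rot: [-0.452, 1.523, 0.451]
contact_force: [0.3, 0.6, -0.1]
width: 0.588
clock: 7.1
position: [0.5975, 0.0124, 0.0734]
tool_rot: [-0.452, 1.523, 0.451]
contact_force: [-0.5, 0.7, 0.8]
width: 0.797
t 7.1 pos [0.5975 0.0124 0.0734] yaw 123.0 down [ 0. -0. -1.] F [-0.52  0.68  0.82] w 0.797
shift units [ 0.62 -0.01  0.02]
turn units [0.   0.   0.01]
shift units after turn [ 0.62 -0.01  0.02]
```

```bash

python3 -m crank '0.25 0 0 0 0 0;0.25 0 0 0 0 0;0 0 0 0 0 0'
python3 - <<'E'
from cell import cams
import cv2
s=cams.snapshot("wrist");cv2.imwrite(f"pics/wrist4.png",s["color"][:,:,::-1])
E
```

```text
clock: 7.4
position: [0.5972, 0.0123, 0.0592]
tool_rot: [-0.451, 1.524, 0.451]
contact_force: [-1.2, -0.1, -0.4]
width: 0.803
```

View pics/wrist4.png

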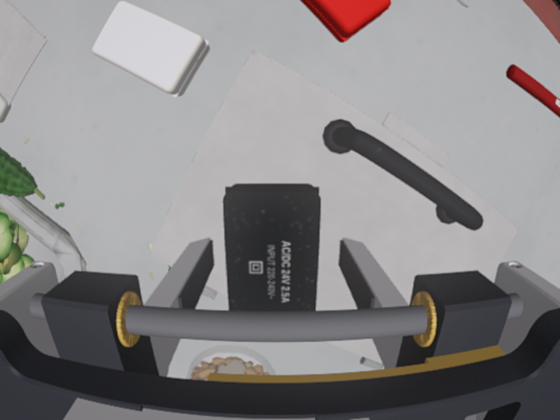

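The reported TCP is now 18 mm below the lid's face and nothing is touching, so the tips really are about 30 mm short. The fingers straddle the adapter at (210,245) and (345,245). Closing now.

```bash

python3 -m crank '0.15 0 0 0 0 0;0 0 0 0 0 0;0 0 0 0 0 0;0 0 0 0 0 0;0 0 0 0 0 0;0 0 0 0 0 0' 40 20
python3 -c "
from h import *
rem([.5980,.0125,.058],123)"
```

```text
clock: 8.05
position: [0.5977, 0.0123, 0.0561]
tool_rot: [-0.452, 1.523, 0.451]
contact_force: [0.1, -0.3, -1.7]
width: 0.526
t 8.05 pos [0.5977 0.0123 0.0561] yaw 122.99 down [ 0.001 -0.    -1.   ] F [ 0.13 -0.34 -1.65] w 0.526
shift units [-0.08 -0.    0.02]
turn units [-0.    0.    0.01]
shift units after turn [-0.08 -0.    0.02]
```

```bash

python3 -m crank '-0.2 0 0 0 0 0;-0.4 0 0 0 0 0;-0.6 0 0 0 0 0;-0.8 0 0 0 0 0;-0.8 0 0 0 0 0;-0.8 0 0 0 0 0;-0.6 0 0 0 0 0;-0.3 0 0 0 0 0;0 0 0 0 0 0' 30 25
python3 - <<'E'
from h import *
rem([.44,.27,.17],90)
from cell import cams
s=cams.snapshot("wrist");cv2.imwrite(f"pics/wrist5.png",s["color"][:,:,::-1])
E
```

```text
clock: 8.95
position: [0.5975, 0.0124, 0.1786]
tool_rot: [-0.452, 1.52, 0.45]
contact_force: [-0.7, 0.9, -1.8]
width: 0.531
t 8.95 pos [0.5975 0.0124 0.1786] yaw 123.0 down [ 0.003 -0.    -1.   ] F [-0.65  0.9  -1.83] w 0.531
shift units [ 0.32 12.07  0.33]
turn units [6.6  0.03 0.01]
shift units after turn [ 0.34 10.3  -6.3 ]
```

View pics/wrist5.png

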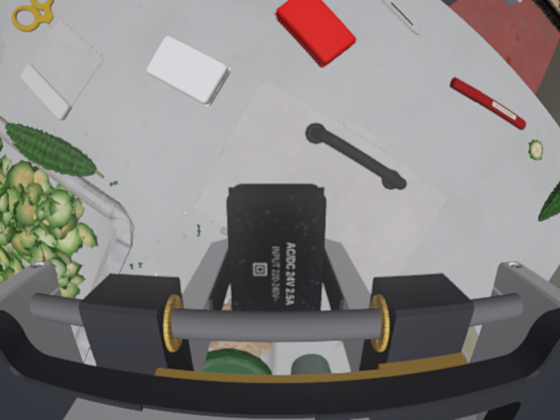

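```bash

python3 -m crank '0 0.3 0 0 0 0;0 0.6 0 0 0 0;0 0.9 0 0 0 0;0 1 0 0 0 0;0 1 0 0 0 0;0 1 0 0 0 0;0 1 0 0 0 0;0 1 0 0 0 0;0 1 0 0 0 0;0 1 0 0 0 0;0 0.9 0 0 0 0;0 0.7 0 0 0 0;0 0.5 0 0 0 0;0 0.3 0 0.5 0 0;0 0 0 1 0 0;0 0 0 1 0 0;0 0 0 1 0 0;0 0 0 1 0 0;0 0 0 0.5 0 0;0 0 0 0 0 0'
python3 -c "
from h import *
rem([.44,.27,.05],90)"
```

```text
clock: 11.0
position: [0.4195, 0.2656, 0.1665]
tool_rot: [-0.104, 1.586, 0.099]
contact_force: [0.3, 1.2, -1.0]
width: 0.53
t 11.0 pos [0.4195 0.2656 0.1665] yaw 97.38 down [-0.017 -0.004 -1.   ] F [ 0.26  1.2  -0.99] w 0.53
shift units [4.64 0.08 0.92]
turn units [ 1.48 -0.2   0.04]
shift units after turn [4.66 0.18 0.82]
```

```bash

python3 -m crank '0.3 0.1 0.3 0.7 -0.2 0.04;0.6 0 0.3 0.7 0 0;0.7 0 0.2 0 0 0;0.7 0 0 0 0 0;0.7 0 0 0 0 0;0.6 0 0 0 0 0;0.4 0 0 0 0 0;0.2 0 0 0 0 0;0 0 0 0 0 0'
python3 - <<'E'
from h import *
rem([.44,.27,-.02],90)
from cell import cams
for n in("top","scene"):
    s=cams.snapshot(n);cv2.imwrite(f"pics/{n}6.png",s["color"][:,:,::-1])
E
```

```text
clock: 11.9
position: [0.4368, 0.2709, 0.0564]
tool_rot: [-0.011, 1.571, 0.012]
contact_force: [-0.1, 0.3, -2.0]
width: 0.531
t 11.9 pos [0.4368 0.2709 0.0564] yaw 90.85 down [-0.001  0.001 -1.   ] F [-0.06  0.32 -2.01] w 0.531
shift units [ 3.06 -0.04  0.13]
turn units [ 0.17 -0.01 -0.01]
shift units after turn [ 3.06 -0.04  0.13]
```

View pics/scene6.png

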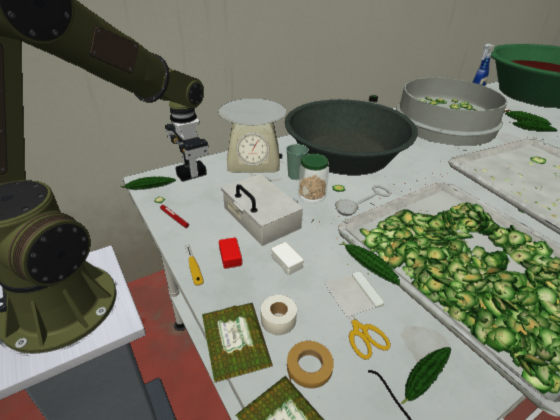

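The adapter is held level at (190,170), over the free table left of the box. I'll lower it, slowing near the table.

```bash

python3 -m crank '0.4 0 0.1 0 0 0;0.5 0 0 0 0 0;0.5 0 0 0 0 0;0.5 0 0 0 0 0;0.4 0 0 0 0 0;0.2 0 0 0 0 0;0 0 0 0 0 0'
python3 -m crank '0.15 0 0 0 0 0;0.1 0 0 0 0 0;0 0 0 0 0 0'
```

```text
clock: 12.7
position: [0.4402, 0.2712, -0.0105]
tool_rot: [-0.01, 1.57, 0.013]
contact_force: [1.0, 0.1, -2.3]
width: 0.532
clock: 13.0
position: [0.4407, 0.2715, -0.0166]
tool_rot: [-0.01, 1.569, 0.013]
contact_force: [0.3, 0.1, -1.7]
width: 0.529
```

```bash

python3 -m crank '0.1 0 0 0 0 0;0 0 0 0 0 0'
python3 -m crank '0.07 0 0 0 0 0;0 0 0 0 0 0'
```

```text
clock: 13.2
position: [0.441, 0.2717, -0.0189]
tool_rot: [-0.01, 1.568, 0.014]
contact_force: [-0.4, -0.2, -1.8]
width: 0.532
clock: 13.4
position: [0.4411, 0.2718, -0.0205]
tool_rot: [-0.009, 1.567, 0.014]
contact_force: [0.7, -1.2, -1.2]
width: 0.529
```

```bash

python3 -m crank '0.06 0 0 0 0 0;0 0 0 0 0 0'
python3 -m crank '0.06 0 0 0 0 0;0 0 0 0 0 0'
```

```text
clock: 13.6
position: [0.4416, 0.272, -0.0214]
tool_rot: [-0.009, 1.566, 0.014]
contact_force: [-0.2, -0.1, -1.0]
width: 0.53
clock: 13.8
position: [0.442, 0.2721, -0.0212]
tool_rot: [-0.009, 1.565, 0.015]
contact_force: [0.2, 0.8, -2.2]
width: 0.531
```

```bash

python3 -m crank '0.1 0 0 0 0 0;0 0 0 0 0 0'
python3 -c "
from h import *
rem([.44,.27,-.02],90)"
```

```text
clock: 14.0
position: [0.443, 0.2724, -0.0218]
tool_rot: [-0.009, 1.563, 0.015]
contact_force: [-0.3, -0.3, -1.7]
width: 0.533
t 14.0 pos [ 0.443   0.2724 -0.0218] yaw 90.89 down [ 0.008  0.004 -1.   ] F [-0.34 -0.31 -1.74] w 0.533
shift units [-0.07 -0.09 -0.12]
turn units [ 0.18  0.09 -0.05]
shift units after turn [-0.07 -0.1  -0.12]
```

```bash

python3 - <<'E'
from h import *
from cell import cams,sensors
print(sensors.state()["joint_positions"].round(3))
s=cams.snapshot("scene");cv2.imwrite(f"pics/scene7.png",cv2.resize(s["color"][100:220,120:280,::-1],None,fx=5,fy=5,interpolation=2))
st=sensors.state();w=cams.snapshot("wrist");cv2.imwrite("pics/wrist7.png",w["color"][:,:,::-1])
K=w["intrinsics"]
for u,v in [(275,200),(245,195),(305,195),(275,220),(275,240),(180,200),(400,200),(275,150)]:
    o,d=wray(w,st,u,v);t=np.hypot(u-K[0,2],v-K[1,2])/K[0,0];print((u,v),(o+d*w["range_z"][v,u]/np.cos(t)).round(4))
E
```

```text
[ 0.481  0.489  1.779  0.     0.865 -1.106]
(275, 200) [0.405  0.2721 0.0349]
(245, 195) [0.403  0.2578 0.034 ]
(305, 195) [0.4027 0.2864 0.0332]
(275, 220) [0.4149 0.2722 0.0349]
(275, 240) [0.4253 0.2724 0.0344]
(180, 200) [0.4133 0.2155 0.0011]
(400, 200) [ 4.116e-01  3.493e-01 -3.000e-04]
(275, 150) [0.3837 0.2718 0.0007]
```

View pics/scene7.png

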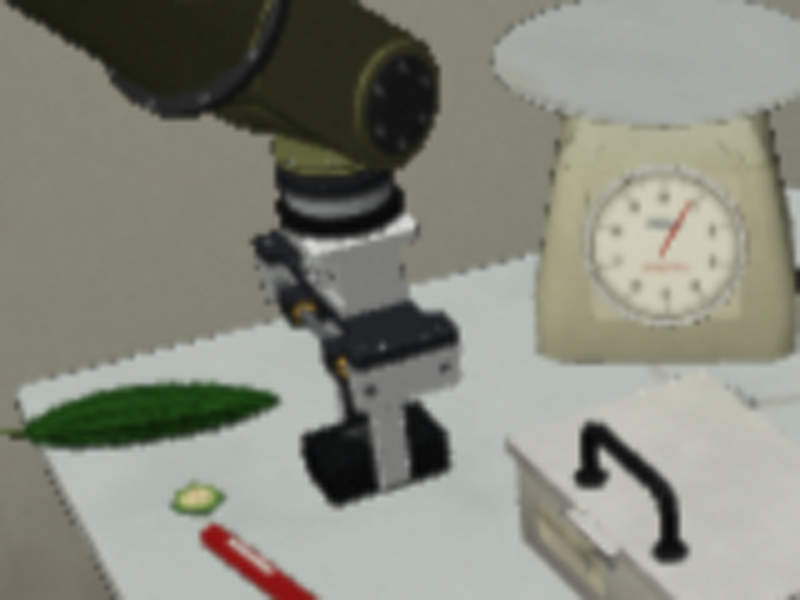

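View pics/wrist7.png

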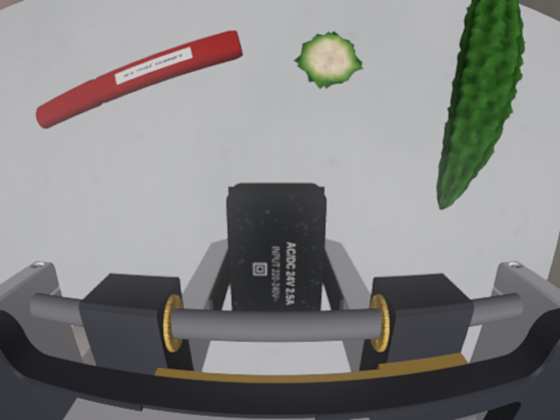

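The adapter's top reads 0.034–0.035 m, which matches its 34 mm height, so it is resting flat. I'll level the small tilt and release.

```bash

python3 -m crank '0 0 0 0 0.05 0;0 0 0 0 0 0' 53 3
python3 -m crank '0 0 0 0 0 0;0 0 0 0 0 0' 58
python3 -m crank '0 0 0 0 0 0;0 0 0 0 0 0;0 0 0 0 0 0' 80
python3 - <<'E'
from h import *
from cell import cams,sensors
rem([.44,.27,-.02],90)
st=sensors.state();w=cams.snapshot("wrist")
K=w["intrinsics"]
for u,v in [(275,200),(245,195),(305,195),(275,220),(275,240),(180,200),(400,200),(275,150)]:
    o,d=wray(w,st,u,v);t=np.hypot(u-K[0,2],v-K[1,2])/K[0,0];print((u,v),(o+d*w["range_z"][v,u]/np.cos(t)).round(4))
E
```

```text
clock: 14.3
position: [0.4427, 0.2724, -0.0222]
tool_rot: [-0.009, 1.569, 0.015]
contact_force: [-0.5, -0.9, 4.9]
width: 0.534
clock: 14.5
position: [0.4427, 0.2724, -0.0226]
tool_rot: [-0.009, 1.569, 0.015]
contact_force: [0.0, -0.5, 0.0]
width: 0.58
clock: 14.8
position: [0.4426, 0.2723, -0.0229]
tool_rot: [-0.009, 1.569, 0.015]
contact_force: [-0.0, 0.5, -0.3]
width: 0.784
t 14.8 pos [ 0.4426  0.2723 -0.0229] yaw 90.88 down [ 0.002  0.004 -1.   ] F [-0.02  0.51 -0.32] w 0.784
shift units [-0.12 -0.09 -0.1 ]
turn units [ 0.18  0.02 -0.04]
shift units after turn [-0.12 -0.09 -0.1 ]
(275, 200) [0.4049 0.272  0.0342]
(245, 195) [0.4031 0.2576 0.0322]
(305, 195) [0.4027 0.2864 0.0322]
(275, 220) [0.4147 0.2721 0.0344]
(275, 240) [0.4248 0.2723 0.0346]
(180, 200) [0.4129 0.2155 0.0006]
(400, 200) [0.411  0.3486 0.    ]
(275, 150) [0.3834 0.2717 0.0009]
```

Released flat. Next I retreat upward, turn the jaws to the box's x axis and go above the handle.

```bash

python3 -m crank '-0.3 0 0 0 0 0;-0.6 0 0 0 0 0;-1 0 0 0 0 0;-1 0 0 0 0 0;-1 0 0 0 0 0;-1 0 0 0 0 0;-1 0 0 0 0 0;-1 0 0 0.5 0 0;-0.7 0 0 1 0 0;0 0 0 1 0 0;0 0 0 1 0 0;0 0 0 1 0 0;0 0 0 1 0 0;0 0 0 1 0 0;0 0 0 1 0 0;0 0 0 1 0 0;0 0 0 1 0 0;0 0 0 1 0 0;0 0 0 1 0 0;0 0 0 1 0 0'
python3 -c "
from h import *
rem([.5165,.047,.16],3.6)"
```

```text
clock: 16.85
position: [0.4408, 0.2709, 0.1874]
tool_rot: [0.879, 1.386, -0.86]
contact_force: [-0.5, -0.3, -0.5]
width: 0.799
t 16.85 pos [0.4408 0.2709 0.1874] yaw 25.92 down [ 0.009  0.008 -1.   ] F [-0.47 -0.27 -0.5 ] w 0.799
shift units [ 1.06 -1.21  9.38]
turn units [ 4.46 -0.06 -0.13]
shift units after turn [1.1  2.46 9.13]
```

```bash

python3 -m crank '0 0 0 1 0 -0.1;0 0 0 1 0 0;0 0 0 1 0 0;0 0 0 0.9 0 0;0 0.2 0.5 0.3 0 0;0 0.3 0.9 0 0 0;0.1 0.3 1 0 0 0;0.1 0.3 1 0 0 0;0.2 0.3 1 0 0 0;0.2 0.3 1 0 0 0;0.2 0.3 1 0 0 0;0.2 0.3 0.9 0 0 0;0 0.2 0.7 0 0 0;0 0 0.5 0 0 0;0 0 0 0 0 0'
python3 - <<'E'
from h import *
rem([.5165,.047,.13],3.6)
from cell import cams,sensors
st=sensors.state();s=cams.snapshot("wrist");cv2.imwrite("pics/wrist8.png",s["color"][:,:,::-1])
pickle.dump((s,st),open("w8.pkl","wb"))
E
```

```text
clock: 18.35
position: [0.5222, 0.0474, 0.1676]
tool_rot: [1.157, 1.244, -1.143]
contact_force: [0.1, 0.3, 0.1]
width: 0.801
t 18.35 pos [0.5222 0.0474 0.1676] yaw 4.58 down [ 0.007  0.005 -1.   ] F [0.11 0.26 0.11] w 0.801
shift units [ 1.5  -0.24  0.  ]
turn units [ 0.2  -0.05 -0.08]
shift units after turn [ 1.5  -0.23  0.  ]
```

View pics/wrist8.png

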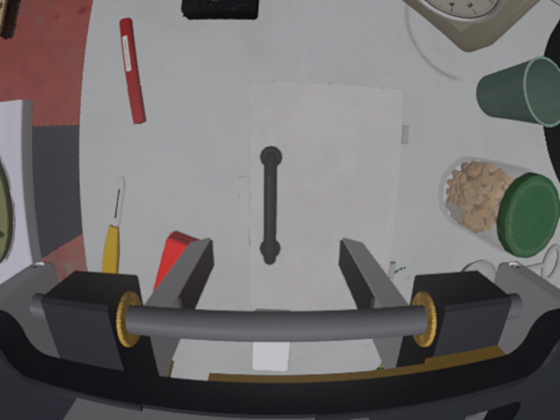

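The wrist view shows the bar running from (270,156) to (270,252), centred between the jaws. The lid is clear and the adapter is at the top edge of the picture. I'll refine the bar and hinge positions.

```bash

python3 - <<'E'
from h import *
s,st=pickle.load(open("w8.pkl","rb"))
m=masks(s,(255,140,285,265),80)
k=max(cv2.findContours(m,0,2)[0],key=cv2.contourArea)
mm=np.zeros_like(m);cv2.drawContours(mm,[k],-1,255,-1)
pts=[]
for v in range(175,240,5):
    u=np.where(mm[v])[0]; pts.append(wplane(s,st,(u[0]+u[-1])/2,v,.1175))
pts=np.array(pts);p=np.polyfit(pts[:,1],pts[:,0],1);print("bar: x at y=.047",np.polyval(p,.047),"yaw",-np.degrees(np.arctan(p[0])), "width", )
x,y,w,h=cv2.boundingRect(k);print(wplane(s,st,270,y,.1175),wplane(s,st,270,y+h,.1175))
# front/back lid edges + black carriage in tool coords
K=s["intrinsics"]
for u,v in [(90,290),(150,300),(150,280),(470,290),(400,290),(420,280),(280,325),(270,205),(320,180)]:
    o,d=wray(s,st,u,v);t=np.hypot(u-K[0,2],v-K[1,2])/K[0,0];X=o+d*s["range_z"][v,u]/np.cos(t);R=Ro.from_rotvec(st["tool_rot"]).as_matrix();print((u,v),"tool",(R.T@(X-st["position"])).round(3),"w",X.round(4))
for q in [(251,84),(401,91),(401,135),(389,268)]: print(q,wplane(s,st,*q,.0775).round(4))
E
```

```text
bar: x at y=.047 0.5177885868113667 yaw 3.5219881851524253 width
[0.51372344 0.10639483 0.1175    ] [0.52126448 0.00678115 0.1175    ]
(90, 290) tool [-0.143 -0.047 -0.034] w [0.4716 0.0773 0.3099]
(150, 300) tool [-0.105 -0.048 -0.011] w [0.4732 0.0536 0.2719]
(150, 280) tool [ 0.165 -0.169  0.119] w [ 0.3645 -0.0836  0.0006]
(470, 290) tool [-0.144  0.05  -0.035] w [0.5683 0.0856 0.312 ]
(400, 290) tool [0.167 0.17  0.135] w [ 0.7037 -0.0726  0.0013]
(420, 280) tool [-0.135  0.039 -0.034] w [0.5578 0.084  0.3027]
(280, 325) tool [-0.144  0.002 -0.028] w [0.5206 0.0748 0.3113]
(270, 205) tool [ 0.043 -0.004 -0.013] w [0.5173 0.0602 0.1242]
(320, 180) tool [ 0.091  0.042 -0.026] w [0.5623 0.077  0.0772]
(251, 84) [0.4917 0.1604 0.0775]
(401, 91) [0.633  0.1707 0.0775]
(401, 135) [0.637  0.1282 0.0775]
(389, 268) [ 0.6465 -0.008   0.0775]
```

```bash

python3 -m crank '0.6 -0.2 0 0.2 -0.05 -0.08;0.7 0 0 0 0 0;0.7 0 0 0 0 0;0.6 0 0 0 0 0;0.5 0 0 0 0 0;0.4 0 0 0 0 0;0.2 0 0 0 0 0;0 0 0 0 0 0' 50
python3 -c "
from h import *
rem([.5175,.0480,.0705],3.5)"
```

```text
clock: 19.2
position: [0.5121, 0.0531, 0.0668]
tool_rot: [1.158, 1.242, -1.164]
contact_force: [0.3, -0.5, 0.4]
width: 0.499
t 19.2 pos [0.5121 0.0531 0.0668] yaw 3.75 down [-0.004 -0.001 -1.   ] F [ 0.33 -0.5   0.4 ] w 0.499
shift units [-0.15  0.2   0.22]
turn units [0.05 0.01 0.05]
shift units after turn [-0.15  0.2   0.22]
```

```bash

python3 -m crank '-0.15 0.2 0.2 0.05 0 0.05;0 0 0 0 0 0'
python3 -m crank '0 0 0 0 0 0;0 0 0 0 0 0;0 0 0 0 0 0;0 0 0 0 0 0;0 0 0 0 0 0;0 0 0 0 0 0' 0 25
python3 - <<'E'
from h import *
rem([.5175,.0480,.0705],3.5)
from cell import cams,sensors
s=cams.snapshot("wrist");cv2.imwrite("pics/wrist9.png",s["color"][:,:,::-1])
E
```

```text
clock: 19.4
position: [0.5182, 0.0484, 0.0716]
tool_rot: [1.164, 1.236, -1.163]
contact_force: [0.2, 0.5, -0.5]
width: 0.5
clock: 20.0
position: [0.5173, 0.048, 0.0728]
tool_rot: [1.164, 1.237, -1.165]
contact_force: [1.3, -0.6, 2.0]
width: 0.107
t 20.0 pos [0.5173 0.048  0.0728] yaw 3.47 down [-0.    -0.001 -1.   ] F [ 1.31 -0.56  1.97] w 0.107
shift units [0.09 0.01 0.  ]
turn units [-0.01  0.01  0.  ]
shift units after turn [0.09 0.01 0.  ]
```

View pics/wrist9.png

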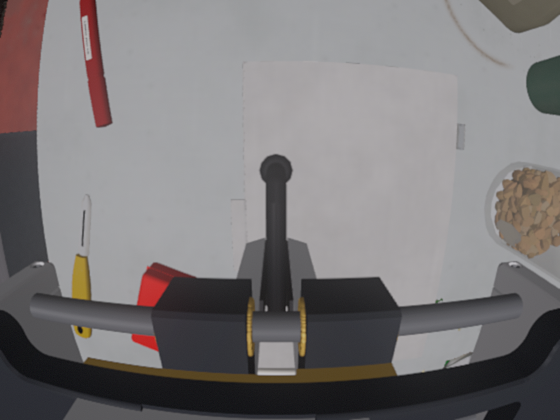

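Bar gripped: width 10 mm against the 11 mm bar. Now I'll work out the arc steps.

```bash
cat > arc.py <<'E'
import sys
from h import *
from cell import sensors
T0=np.array([.5173,.0480,.0728]);a=np.radians(3.5);bx=np.array([np.cos(a),np.sin(a),0])
def bar(t): t=np.radians(t);return bx*(-.128*np.cos(t)+.0415*np.sin(t))+np.array([0,0,.128*np.sin(t)+.0415*np.cos(t)])
H0=T0-bar(0)
st=sensors.state();R=Ro.from_rotvec(st["tool_rot"]).as_matrix()
v=st["position"]-H0;X=v@bx;Z=v[2];th=np.degrees(np.arctan2(Z,-X)-np.arctan2(.0415,.128))
print("t",round(st["clock"],2),"theta",th.round(2),"radius",np.hypot(X,Z).round(4),"(.1346) F",st["contact_force"].round(1),"w",round(st["width"],3),"down",R[:,0].round(3),"lat",round((st["position"]-H0)@np.array([-bx[1],bx[0],0]),4))
p=st["position"]
for t in map(float,sys.argv[1:]):
    q=H0+bar(t);print(t,(R.T@(q-p)/.025).round(2));p=q
E
python3 arc.py 2 4 6 8 10 12 14 16 18 20
```

```text
t 20.05 theta -0.02 radius 0.1345 (.1346) F [-4.5  0.1  4.4] w 0.107 down [-0.    -0.001 -1.   ] lat -0.0
2.0 [-0.18  0.06 -0.  ]
4.0 [-0.18  0.07  0.  ]
6.0 [-0.17  0.07  0.  ]
8.0 [-0.17  0.08  0.  ]
10.0 [-0.17  0.09  0.  ]
12.0 [-0.16  0.09  0.  ]
14.0 [-0.16  0.1   0.  ]
16.0 [-0.16  0.1   0.  ]
18.0 [-0.15  0.11  0.  ]
20.0 [-0.15  0.11  0.  ]
```

```bash

python3 -m crank '-0.08 0.03 0 0 0 0;-0.13 0.05 0 0 0 0;-0.18 0.07 0 0 0 0;-0.17 0.07 0 0 0 0;-0.17 0.08 0 0 0 0;-0.17 0.09 0 0 0 0'
python3 arc.py 10 12 14 16 18 20 22 24 26 28 30
```

```text
clock: 20.65
position: [0.5263, 0.0486, 0.0953]
tool_rot: [1.162, 1.24, -1.168]
contact_force: [-3.4, -0.5, -2.0]
width: 0.108
t 20.65 theta 10.32 radius 0.1351 (.1346) F [-3.4 -0.5 -2. ] w 0.108 down [-0.005 -0.001 -1.   ] lat 0.0
10.0 [0.04 0.   0.  ]
12.0 [-0.16  0.09  0.  ]
14.0 [-0.16  0.1   0.  ]
16.0 [-0.16  0.1   0.  ]
18.0 [-0.15  0.11  0.  ]
20.0 [-0.15  0.11  0.  ]
22.0 [-0.15  0.12  0.  ]
24.0 [-0.14  0.12  0.  ]
26.0 [-0.14  0.13  0.  ]
28.0 [-0.13  0.13  0.  ]
30.0 [-0.13  0.14  0.  ]
```

Tracking well. I'll carry on.

```bash

python3 -m crank '-0.15 0.09 0 0 0 0.05;-0.16 0.1 0 0 0 0.05;-0.15 0.1 0 0 0 0;-0.15 0.11 0 0 0 0;-0.15 0.11 0 0 0 0;-0.15 0.12 0 0 0 0;-0.14 0.12 0 0 0 0;-0.14 0.13 0 0 0 0'
python3 arc.py 28 30 32 34 36 38 40 42 44 46 48
```

```text
clock: 21.45
position: [0.5498, 0.0501, 0.1283]
tool_rot: [1.166, 1.234, -1.162]
contact_force: [-4.7, -0.5, -0.6]
width: 0.11
t 21.45 theta 27.49 radius 0.1361 (.1346) F [-4.7 -0.5 -0.6] w 0.11 down [ 0.004 -0.001 -1.   ] lat 0.0001
28.0 [0.01 0.08 0.  ]
30.0 [-0.13  0.14  0.  ]
32.0 [-0.12  0.14  0.  ]
34.0 [-0.12  0.15  0.  ]
36.0 [-0.11  0.15  0.  ]
38.0 [-0.11  0.15  0.  ]
40.0 [-0.1   0.16  0.  ]
42.0 [-0.1   0.16  0.  ]
44.0 [-0.09  0.16 -0.  ]
46.0 [-0.08  0.17 -0.  ]
48.0 [-0.08  0.17 -0.  ]
```

```bash

python3 -m crank '-0.1 0.15 0 0 0 -0.04;-0.12 0.15 0 0 0 0;-0.12 0.15 0 0 0 0;-0.11 0.15 0 0 0 0;-0.11 0.15 0 0 0 0;-0.1 0.16 0 0 0 0;-0.1 0.16 0 0 0 0;-0.09 0.16 0 0 0 0'
python3 arc.py 46 48 50 52 54 56 58 60 62 64 66
python3 - <<'E'
from h import *
from cell import cams
s=cams.snapshot("scene");cv2.imwrite("pics/s10.png",cv2.resize(s["color"][60:280,100:360,::-1],None,fx=3,fy=2.7,interpolation=2))
E
```

```text
clock: 22.25
position: [0.5823, 0.0522, 0.1542]
tool_rot: [1.164, 1.237, -1.165]
contact_force: [-3.7, -0.3, 0.6]
width: 0.108
t 22.25 theta 44.96 radius 0.138 (.1346) F [-3.7 -0.3  0.6] w 0.108 down [-0.    -0.001 -1.   ] lat 0.0003
46.0 [0.08 0.15 0.01]
48.0 [-0.08  0.17  0.  ]
50.0 [-0.07  0.17  0.  ]
52.0 [-0.07  0.18  0.  ]
54.0 [-0.06  0.18 -0.  ]
56.0 [-0.06  0.18 -0.  ]
58.0 [-0.05  0.18 -0.  ]
60.0 [-0.04  0.18 -0.  ]
62.0 [-0.04  0.18 -0.  ]
64.0 [-0.03  0.19 -0.  ]
66.0 [-0.02  0.19 -0.  ]
```

View pics/s10.png

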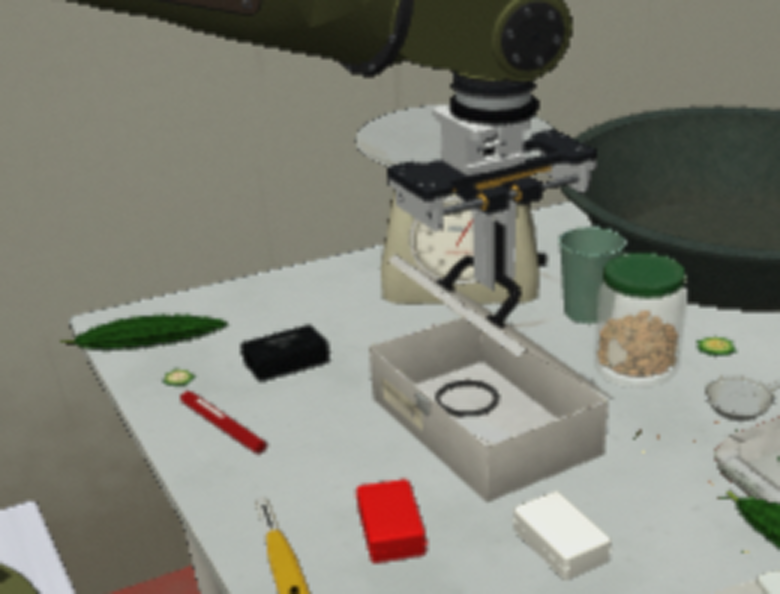

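The lid is about 45° open with the bar still in the fingers, and the adapter lies flat at (285,352). I'll continue.

```bash

python3 -m crank '-0.04 0.16 0 0 0 0;-0.05 0.17 0 0 0 0;-0.05 0.17 0 0 0 0;-0.04 0.17 0 0 0 0;-0.05 0.18 0 0 0 0;-0.05 0.18 0 0 0 0;-0.04 0.18 0 0 0 0;-0.04 0.18 0 0 0 0'
python3 arc.py 64 66 68 70 72 74 76 78 80 82 84 85
```

```text
clock: 23.1
position: [0.6209, 0.0544, 0.1674]
tool_rot: [1.166, 1.233, -1.161]
contact_force: [-3.7, -1.3, 4.9]
width: 0.106
t 23.1 theta 61.94 radius 0.1382 (.1346) F [-3.7 -1.3  4.9] w 0.106 down [ 0.005 -0.001 -1.   ] lat 0.0001
64.0 [0.11 0.22 0.  ]
66.0 [-0.02  0.19 -0.  ]
68.0 [-0.02  0.19 -0.  ]
70.0 [-0.01  0.19 -0.  ]
72.0 [-0.    0.19 -0.  ]
74.0 [ 0.    0.19 -0.  ]
76.0 [ 0.01  0.19 -0.  ]
78.0 [ 0.02  0.19 -0.  ]
80.0 [ 0.02  0.19 -0.  ]
82.0 [ 0.03  0.19 -0.  ]
84.0 [ 0.04  0.18 -0.  ]
85.0 [ 0.02  0.09 -0.  ]
```

```bash

python3 -m crank '0.02 0.18 0 0 0 -0.03;0.01 0.18 0 0 0 -0.03;0 0.18 0 0 0 0;0 0.18 0 0 0 0;0.01 0.18 0 0 0 0;0.01 0.15 0 0 0 0;0.01 0.1 0 0 0 0;0 0 0 0 0 0'
python3 arc.py 76 78 80 82 84 85
python3 - <<'E'
from h import *
from cell import cams,sensors
for n in("scene","top","wrist"):
    st=sensors.state();s=cams.snapshot(n);pickle.dump((s,st),open(n+"11.pkl","wb"))
    im=s["color"][:,:,::-1]
    if n=="scene": im=cv2.resize(im[60:260,160:360],None,fx=3,fy=3,interpolation=2)
    if n=="top": im=cv2.resize(im[100:300,90:350],None,fx=3,fy=3,interpolation=2)
    cv2.imwrite(f"pics/{n}11.png",im)
E
```

```text
clock: 23.9
position: [0.6545, 0.0566, 0.168]
tool_rot: [1.166, 1.233, -1.16]
contact_force: [-2.4, 0.3, 4.2]
width: 0.105
t 23.9 theta 76.02 radius 0.1371 (.1346) F [-2.4  0.3  4.2] w 0.105 down [ 0.006 -0.001 -1.   ] lat 0.0002
76.0 [ 0.1  -0.01  0.01]
78.0 [ 0.02  0.19 -0.  ]
80.0 [ 0.02  0.19 -0.  ]
82.0 [ 0.03  0.19 -0.  ]
84.0 [ 0.04  0.18 -0.  ]
85.0 [ 0.02  0.09 -0.  ]
```

View pics/scene11.png

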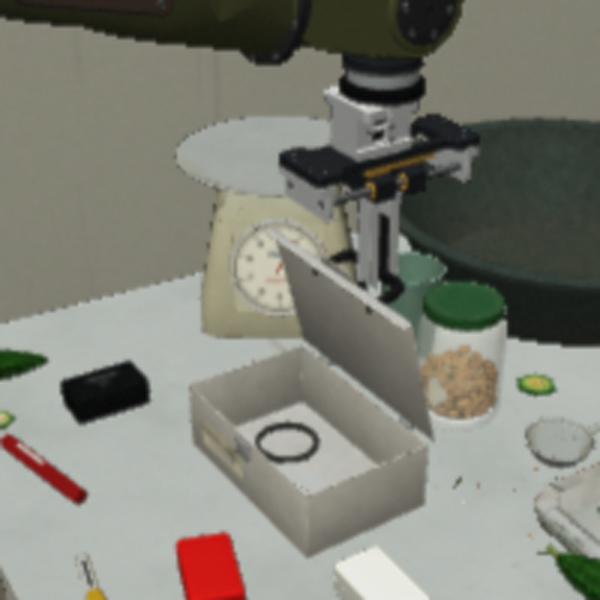

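View pics/wrist11.png

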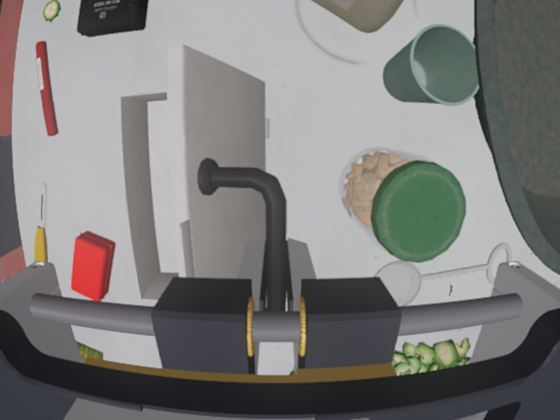

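View pics/top11.png

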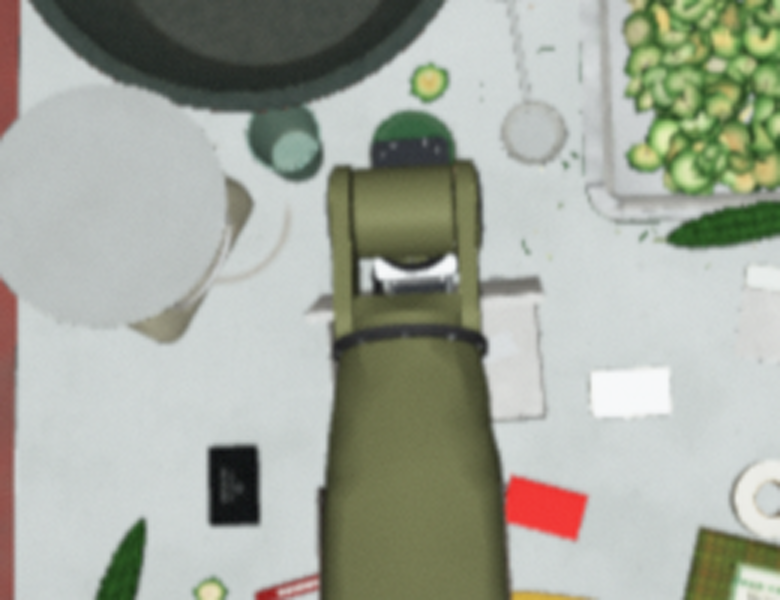

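I'll fit planes to the lid's outer face (wrist depth) and inner face (scene depth) to get its true angle.

```bash
cat > ang.py <<'E'
from h import *
import sys
def fit(P,name):
    c=np.median(P,0)
    for _ in range(4):
        u,w,vt=np.linalg.svd(P-P.mean(0),full_matrices=False);n=vt[2];r=(P-P.mean(0))@n;k=abs(r)<max(.004,2*r.std()) if _==0 else abs(r)<.004;P=P[k]
    n=vt[2]*np.sign(vt[2][0]);a=np.radians(3.5)
    th=np.degrees(np.arctan2(n@[np.cos(a),np.sin(a),0],n[2]));
    print(name,"n",n.round(3),"lid angle",th.round(2),"pts",len(P),"rms",r.std().round(4),"centroid",P.mean(0).round(4))
def run(wp,sp,wroi,sroi):
    s,st=wp;K=s["intrinsics"];R=Ro.from_rotvec(st["tool_rot"]).as_matrix();P=[]
    for v in range(wroi[1],wroi[3],2):
        for u in range(wroi[0],wroi[2],2):
            if s["range_z"][v,u]<=0: continue
            o,d=wray(s,st,u,v);t=np.hypot(u-K[0,2],v-K[1,2])/K[0,0];P.append(o+d*s["range_z"][v,u]/np.cos(t))
    fit(np.array(P),"outer(wrist)")
    s,_=sp;P=np.array([depthpt(s,u,v) for v in range(sroi[1],sroi[3]) for u in range(sroi[0],sroi[2]) if s["range_z"][v,u]>0]);fit(P,"inner(scene)")
E
python3 - <<'E'
from ang import *
run(pickle.load(open("wrist11.pkl","rb")),pickle.load(open("scene11.pkl","rb")),(205,95,255,150),(272,160,288,172))
run(pickle.load(open("wrist11.pkl","rb")),pickle.load(open("scene11.pkl","rb")),(215,195,240,235),(280,165,294,185))
E
```

```text
outer(wrist) n [0.968 0.062 0.242] lid angle 75.99 pts 696 rms 0.0003 centroid [0.6205 0.1324 0.1613]
inner(scene) n [0.963 0.062 0.264] lid angle 74.7 pts 181 rms 0.001 centroid [0.6206 0.0337 0.1788]
outer(wrist) n [0.966 0.065 0.25 ] lid angle 75.52 pts 259 rms 0.0003 centroid [0.622  0.0725 0.1712]
inner(scene) n [0.968 0.062 0.245] lid angle 75.82 pts 266 rms 0.0008 centroid [0.6269 0.0054 0.1612]
```

Plane fits give about 75.9°, and the arm kinematics give 76.0°, so they agree. The last 9° I'll do slowly.

```bash

python3 -m crank '0.01 0.06 0 0 0 -0.04;0.02 0.1 0 0 0 -0.03;0.02 0.12 0 0 0 0;0.02 0.12 0 0 0 0;0.03 0.1 0 0 0 0;0.02 0.08 0 0 0 0;0.02 0.06 0 0 0 0;0 0 0 0 0 0'
python3 arc.py 82 84 85
```

```text
clock: 24.85
position: [0.6721, 0.0578, 0.1649]
tool_rot: [1.164, 1.236, -1.164]
contact_force: [-1.2, -0.5, 4.0]
width: 0.106
t 24.85 theta 83.51 radius 0.1363 (.1346) F [-1.2 -0.5  4. ] w 0.106 down [ 0.001 -0.001 -1.   ] lat 0.0003
82.0 [ 0.04 -0.15  0.01]
84.0 [ 0.04  0.18 -0.  ]
85.0 [ 0.02  0.09 -0.  ]
```

```bash

python3 -m crank '0.03 0.05 0 0 0 0;0.03 0.05 0 0 0 0;0.01 0.03 0 0 0 0;0 0 0 0 0 0;0 0 0 0 0 0'
python3 arc.py 85
python3 - <<'E'
from h import *
from cell import cams,sensors
for n in("scene","wrist"):
    st=sensors.state();s=cams.snapshot(n);pickle.dump((s,st),open(n+"12.pkl","wb"))
    im=s["color"][:,:,::-1]
    if n=="scene": im=cv2.resize(im[60:260,160:360],None,fx=3,fy=3,interpolation=2)
    cv2.imwrite(f"pics/{n}12.png",im)
E
python3 - <<'E'
from ang import *
W=pickle.load(open("wrist12.pkl","rb"));S=pickle.load(open("scene12.pkl","rb"))
run(W,S,(205,95,245,150),(272,160,288,172))
run(W,S,(210,195,235,235),(280,165,294,185))
E
```

```text
clock: 25.35
position: [0.6766, 0.058, 0.1637]
tool_rot: [1.165, 1.234, -1.162]
contact_force: [-0.0, 0.1, 4.9]
width: 0.107
t 25.35 theta 85.48 radius 0.1361 (.1346) F [-0.   0.1  4.9] w 0.107 down [ 0.003 -0.001 -1.   ] lat 0.0003
85.0 [ 0.05 -0.06  0.01]
outer(wrist) n [0.995 0.064 0.076] lid angle 85.67 pts 515 rms 0.0003 centroid [0.6365 0.1338 0.1448]
inner(scene) n [0.996 0.056 0.063] lid angle 86.38 pts 192 rms 0.001 centroid [0.6382 0.06   0.1612]
outer(wrist) n [0.995 0.063 0.083] lid angle 85.24 pts 259 rms 0.0002 centroid [0.6397 0.0711 0.1567]
inner(scene) n [0.995 0.061 0.078] lid angle 85.54 pts 279 rms 0.001 centroid [0.6413 0.0261 0.1473]
```

View pics/wrist12.png

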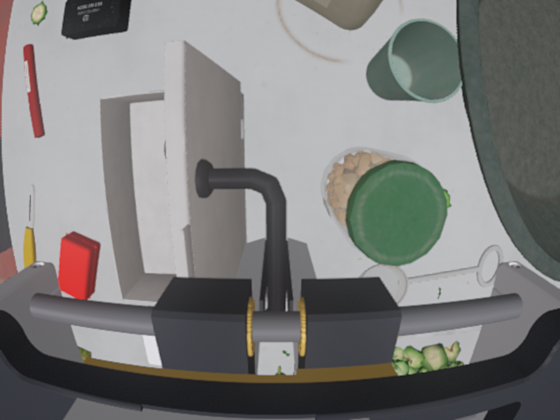

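View pics/scene12.png

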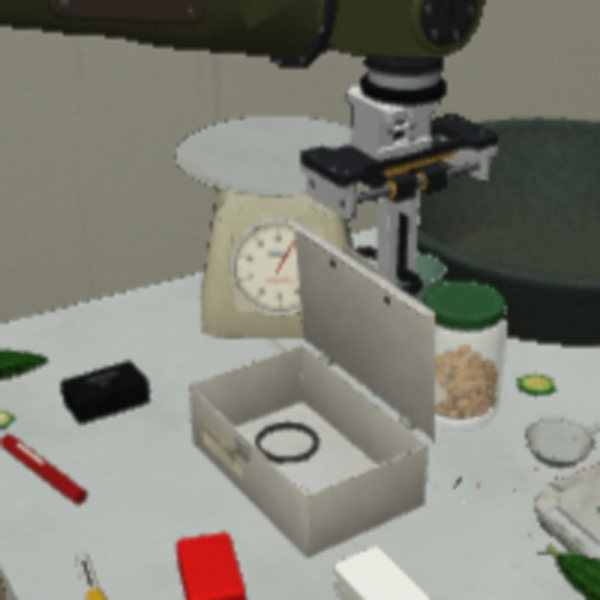

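The fits now read 85.2–86.4° and the kinematics 85.5°. I'll nudge back slightly and check that it stays still.

```bash

python3 -m crank '0 -0.05 0 0 0 0;0 0 0 0 0 0'; python3 arc.py 85
python3 -m crank '0 0 0 0 0 0;0 0 0 0 0 0;0 0 0 0 0 0;0 0 0 0 0 0;0 0 0 0 0 0;0 0 0 0 0 0'; python3 arc.py 85
python3 - <<'E'
from h import *
from cell import cams,sensors
for n in("scene","wrist"):
    st=sensors.state();s=cams.snapshot(n);pickle.dump((s,st),open(n+"13.pkl","wb"))
from ang import *
W=pickle.load(open("wrist13.pkl","rb"));S=pickle.load(open("scene13.pkl","rb"))
run(W,S,(205,95,245,150),(272,160,288,172))
run(W,S,(210,195,235,235),(280,165,294,185))
print(sensors.state()["joint_velocities"].round(4))
E
python3 arc.py 85
```

```text
clock: 25.65
position: [0.6756, 0.058, 0.164]
tool_rot: [1.165, 1.234, -1.162]
contact_force: [-0.0, -0.6, 3.5]
width: 0.108
t 25.65 theta 85.01 radius 0.1362 (.1346) F [-0.  -0.6  3.5] w 0.108 down [ 0.004 -0.001 -1.   ] lat 0.0003
85.0 [ 0.06 -0.02  0.01]
clock: 26.25
position: [0.6756, 0.058, 0.164]
tool_rot: [1.166, 1.234, -1.161]
contact_force: [-0.0, -0.5, 4.6]
width: 0.109
t 26.25 theta 85.04 radius 0.1362 (.1346) F [-0.  -0.5  4.6] w 0.109 down [ 0.004 -0.001 -1.   ] lat 0.0003
85.0 [ 0.06 -0.02  0.01]
outer(wrist) n [0.994 0.066 0.084] lid angle 85.17 pts 541 rms 0.0003 centroid [0.636  0.1337 0.1438]
inner(scene) n [0.994 0.064 0.088] lid angle 84.96 pts 192 rms 0.0009 centroid [0.6374 0.0587 0.1621]
outer(wrist) n [0.994 0.064 0.091] lid angle 84.76 pts 260 rms 0.0002 centroid [0.6389 0.0713 0.1583]
inner(scene) n [0.994 0.065 0.088] lid angle 84.96 pts 278 rms 0.001 centroid [0.6409 0.0253 0.1478]
[-0.0018 -0.0001 -0.0005  0.0009  0.0004 -0.0012]
t 26.35 theta 85.04 radius 0.1362 (.1346) F [-0.1  0.2  5.2] w 0.108 down [ 0.004 -0.001 -1.   ] lat 0.0003
85.0 [ 0.06 -0.02  0.01]
```

The lid is at 85.0° by every measure and holding steady, gripped by the handle. The adapter is flat on the table. Handing in.

```bash
python3 -c "
from cell import job
print(job.hand_in())"
```

```text
the job is handed in; nothing more can be done
None
```

The lid is standing at its balance point, held still by the handle, and the adapter lies flat on the free table left of the box. I handed the job in at about 26 s.

**Adapter:** I set it down at about (0.44, 0.27). Its top read 34 mm above the table when I released it, which matches its height, and it looked unmoved in the later pictures.

**Lid:** Several lid-plane fits from the wrist and scene cameras gave 84.8–85.2°, and the arm's own position gave 85.0°. Nothing moved over 0.6 s of holding, with the bar gripped at 25 N.

**What disagreed:**
- **Fingertips:** The real tips end about 29 mm short of the reported TCP. My first attempt to grip the adapter therefore closed just above it, touching nothing. I saw this in the wrist depth picture and allowed for it from then on.
- **Handle radius:** The final position implies 136 mm from the hinge instead of 134.6 mm. The tool also feels a steady vertical force of 4–5 N, probably a small height offset held by the grip.
- **Bystanders:** I checked them only by eye in the pictures. None seemed to have moved, and no force reading suggested a knock.

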